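Press a teapot lid on the spring lid tester and keep it in the green band

TASK

The reddish-brown teapot stands clamped on the spring platen of a lid tester: pick up its matching reddish-brown lid by the knob, set it upright into the pot's mouth, press the lid down until the tester's pointer is in the green band (about 12 mm down, never on into the red), keep it there for two seconds, and finish while still pressing it there. Fired clay chips easily, so grip the lid lightly, do not drop it, tip it over or push on the pot itself, and leave the olive lid, the cup and the mallet where they are.

Things in the scene. Friction and masses are not known exactly. Their poses are not given: they have to be found in the camera images.
- lid_knob (a point): middle of the drum knob of the loose reddish-brown lid (round, 100 g, 55 mm tall, upright on the table), on its axis, 42 mm above the lid's lowest edge; z up. Knob: 24 mm diameter, 29 to 55 mm up, on a 14 mm stem; below it a low dome, top 18 mm up. Grip the knob lightly: over 60 N a pad chips it
- lid_seat (a point): centre of the underside of the same lid's flange, on its axis, 33 mm below lid_knob; meets pot_mouth when seated, the flange resting on the rim. Flange 68 mm diameter, 3 mm thick at its edge; under it a neck 9 mm deep, 48 mm diameter tapering to 40 mm, enters the mouth
- pot_mouth (a point): centre of the rim of the reddish-brown teapot's open mouth, 142 mm above the table with the platen up; inner diameter 54 mm, outer 66 mm; z up, spout along +y and loop handle along -y (each reaches 86 mm from the axis and stays below the rim). The pot is fixed to the platen and goes down with it
- platen (a joint): travel in m of the spring platen with the pot, straight down: 0 up (at rest), 0.022 at its stop. Starts to move at about 2.5 N, then 0.7 N more per mm: about 10 N at 12 mm; springs back when released. Its black pointer reads on the base's white plate: green band 0.009 to 0.015, red zone from 0.018
- tester: the tester's grey base, 130 x 130 mm and 40 mm high, fixed to the table; origin at the centre of its underside, the platen's axis upright above it; the white scale plate stands at its +x edge
- other_lid: an olive lid with a ball knob, from another pot, 68 mm diameter and 53 mm tall; origin at the centre of its underside; leave it where it is
- cup: a white cup, 64 mm diameter and 45 mm tall; origin at the centre of its underside; leave it where it is
- mallet: a wooden mallet lying on its side, head 100 x 52 x 46 mm with the handle reaching to 175 mm along +x from the origin; origin at the centre of the head's underside; leave it where it is
Not all that is in view belongs to the job. Leave any blue or purple look-alike of the part that bears lid_knob alone.

How it is judged:
By the outcome, as a careful person would: the job done as asked, in the order asked, and still so for the second after the job is handed in, while the arm keeps its last pose, push and grip.
It also fails if it takes over 51 s, if anything falls off the work surface, if the arm or the gripper's body presses on something with over 40 N, if the wrist force passes 120 N, or if a joint passes its speed limit or range.

ROBOT

A 6-joint arm with a two-finger parallel gripper is mounted at the origin on the work surface. World frame = base frame: x ahead of the robot, y to its left, z up, the work surface at z = 0. Lengths are in m, angles in rad, forces in N, time in s.
With the tool pointing down it reaches from about 0.4 to 0.825 m from the base axis. Payload 7 kg.
Tool frame: the origin (TCP) lies at the very end of the fingers, on their centre line; the grasp point (between the pads) lies 19 mm behind it; z points along the fingers, y is the direction in which the jaws open and shut (so a half turn about z gives the same grasp; the last joint's range is limited). The gripper opens to 88 mm and grips with 3 to 60 N. Pads are 19 mm wide; open, the fingers measure 130 mm over their backs; the gripper's body (78 mm by 193 mm) begins 47 mm behind the grasp point.
Start: joints at [1.451, 0.359, 0.012, 0, -1.224, -0.288], TCP at [0.268, 0.62, 0.227] pointing down, gripper open.
Joint ranges: [-3.07, 3.07], [-1.43, 2.12], [-1.02, 1.25], [-3.03, 1.67], [-3.05, -0], [-3.03, 3.03]. Speed limits (rad/s): [2.39, 2.39, 3.01, 3.14, 3.14, 3.14].

INTERFACE

Orientations are given as [roll, pitch, yaw] about the fixed x, y, z axes, in that order (R = Rz(yaw) Ry(pitch) Rx(roll)).
In Python, from station import arm, eyes, job, outline_of gives the robot as it stands.
- The arm moves only by the tool apply_moves, never from a script. Its argument "moves" is a list of rows, each a list of 5 numbers: the opening, from -1 (shut) to 1 (fully open), then the shift along the tool's x, y, z in m, then the turn about the tool's z in rad. A call has 1 to 12 rows; each row shifts and turns the commanded pose from where the row before left it, along the tool's axes as they then stand; what a row does not reach is not made up. A row lasts 1/12 s, in which the tool goes at most 41.7 mm and 7.16 degrees, less where a joint would pass 70% of its speed; a pose out of reach is approached as far as the arm can. A call with a gripper value outside its range is refused whole. The fingers move at their own pace and stop on an object; "newtons" is the grip in N (left out, the last holds). Time passes only in rows, so rows that do not move let the fingers close. It gives the time, the measured TCP pose, the force and the opening at its end, in the units of the state.
- arm.get_state(): the state, without advancing time (a new reading comes with each control period).
- eyes.grab_frame(name): name is "scene" or "top" or "wrist"; returns a dict with "color" (420x560x3 uint8, red, green, blue), "z_map" (420x560 float32, m along the optical axis (not along the pixel's ray), 0 where there is no reading), "camera_matrix" (3x3 intrinsics, pixels), "extrinsics" (4x4, takes a point from camera to world coordinates). Camera axes: x right, y up, looking along -z (the intrinsics and any distortion apply to the point x, -y, -z); pixel columns grow to the right and rows downward; lengths in m; the calibration is good to about 2 mm. A picture is of the moment at which its call begins.
- job.job_done(): hands the job in, once; it reports no verdict.
Trained networks look in a picture, given as the dict that the camera call returned (one of the last four; its "shot" number tells which), for a name from the list of things; names that differ only in an ending like _2 or _b are one class to them, and where a whole thing is asked for, a point or a joint stands for the part that bears it (a point fixed in the world has none). Each returns a list of dicts, best first, with "score" (0 to 1); they miss things now and then, are a little off and sometimes report something else, mostly with a low value. They report only what shows in the picture. A call takes as long as a camera call. They do not tell look-alikes from the thing itself.
- outline_of(label, picture): "region" (420x560 bool, what is visible of it) and "extent" ([left, top, right, bottom] in pixels, round what is visible of it).
The state is a dict: "t": time; "q": joint angles; "qd": joint speeds; "joint_efforts": joint torques, N m; "eef_pos": TCP position; "ee_rot": TCP orientation; "force": force on the tool from outside, world axes, zero at the start; "moment": the same for the moment, N m; "width": finger opening in m.
Only numpy, scipy, OpenCV 4.12 (cv2) and the standard library are available. Lean on these libraries where they do the work, as an engineer would, in place of code of your own. Each camera call takes 0.05 s, during which the arm holds its last target.

## Working session

There is one attempt and no reset: what is moved stays moved. The work goes in short steps, Python scripts to look and compute and a tool call to move; the robot and the scene stay as the last step left them, time stands still between calls to the robot, and variables do not carry over. Pictures are saved under pics/ and viewed, and the job is handed in when it is done.

Besides the shell and the picture viewer there is one more tool, called after "Request:" as name([rows], argument=value, ...), one row to a line, values as JSON. apply_moves: Moves the arm, as the interface text tells. Its arguments: {"type":"object","properties":{"moves":{"type":"array","items":{"type":"array","items":{"type":"number"}}},"newtons":{"type":"number"}},"required":["moves"]}

```bash
ls; mkdir -p pics; cat > h.py <<'E'
import numpy as np, cv2
from station import arm, eyes, job, outline_of
def save(f,n): cv2.imwrite('pics/'+n+'.png', cv2.cvtColor(f['color'],cv2.COLOR_RGB2BGR))
def pts(f,mask):
    v,u=np.nonzero(mask&(f['z_map']>0)); z=f['z_map'][v,u]; K=f['camera_matrix']
    x=(u-K[0,2])/K[0,0]*z; y=(v-K[1,2])/K[1,1]*z
    P=np.c_[x,-y,-z,np.ones_like(z)]@f['extrinsics'].T
    return P[:,:3],u,v
E
python3 - <<'E'
from h import *
s=arm.get_state(); print(s)
for n in ['scene','top','wrist']:
    f=eyes.grab_frame(n); save(f,n+'0')
    print(n,[k for k in f], f['camera_matrix'].tolist(), f['extrinsics'].round(3).tolist(), f.get('distortion'))
    for l in ['lid_knob','other_lid','pot_mouth','tester','cup','mallet','platen']:
        try:
            for o in outline_of(l,f)[:3]:
                P,u,v=pts(f,o['region'])
                print(l,round(o['score'],2),o['extent'],np.median(P,0).round(3),P.min(0).round(3),P.max(0).round(3), np.median(f['color'][v,u],0))
        except Exception as e: print(l,e)
E
```

```text
pics
{'t': 0.0, 'q': array([ 1.45112952e+00,  3.59400225e-01,  1.10669162e-02, -3.51492792e-04,
       -1.22407835e+00, -2.88075495e-01]), 'qd': array([-0.00086944,  0.00166885,  0.00043811, -0.00104443,  0.00010344,
        0.00161463]), 'joint_efforts': array([-7.89829355e-04, -5.82722139e+01,  2.93066561e+01,  6.99742377e+00,
        6.92790709e-03, -1.52407133e-04]), 'eef_pos': array([0.26750991, 0.61920689, 0.22561731]), 'ee_rot': array([ 3.13995001e+00, -1.42163563e-04, -4.07861893e-01]), 'force': array([ 0.30417849, -0.04161282, -0.20937033]), 'moment': array([-0.00156221, -0.05498607, -0.00609571]), 'width': 0.08816174025530424}
scene ['color', 'z_map', 'camera_matrix', 'extrinsics', 'shot'] [[408.07195997284265, 0.0, 281.3436774068682], [0.0, 408.07195997284265, 212.44178081356196], [0.0, 0.0, 1.0]] [[-0.359, -0.702, 0.615, 1.042], [0.933, -0.268, 0.239, 0.139], [-0.004, 0.66, 0.752, 0.756], [0.0, 0.0, 0.0, 1.0]] None
lid_knob 0.78 [268.6, 173.1, 294.3, 198.9] [ 0.364 -0.127  0.015] [ 0.321 -0.164 -0.003] [ 0.39  -0.098  0.056] [ 54. 130. 249.]
lid_knob 0.7 [255.2, 210.1, 28
[... 2002 characters left out ...]
.644 0.159 0.149] [151.  76.  59.]
cup 0.71 [401.5, 236.8, 428.7, 268.6] [ 0.415 -0.366  0.013] [ 0.383 -0.391 -0.005] [ 0.448 -0.329  0.051] [253. 254. 253.]
mallet 0.67 [392.8, 69.7, 422.2, 162.4] [ 0.689 -0.349  0.043] [ 0.62  -0.388 -0.003] [ 0.845 -0.325  0.053] [237. 201. 144.]
platen 0.84 [181.9, 164.3, 254.8, 206.9] [0.565 0.073 0.12 ] [ 0.515 -0.007 -0.004] [0.617 0.173 0.149] [121.  56.  41.]
wrist ['color', 'z_map', 'camera_matrix', 'extrinsics', 'shot'] [[300.4008766634386, 0.0, 286.5609926717633], [0.0, 300.4008766634386, 214.10650892076788], [0.0, 0.0, 1.0]] [[-0.397, 0.876, 0.272, 0.341], [-0.918, -0.38, -0.117, 0.588], [0.001, -0.296, 0.955, 0.385], [0.0, 0.0, 0.0, 1.0]] None
```

View pics/top0.png

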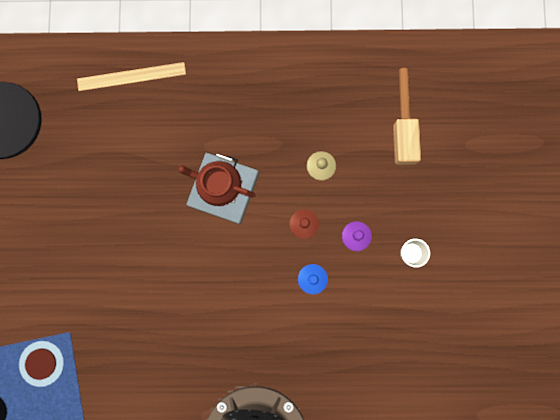

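View pics/scene0.png

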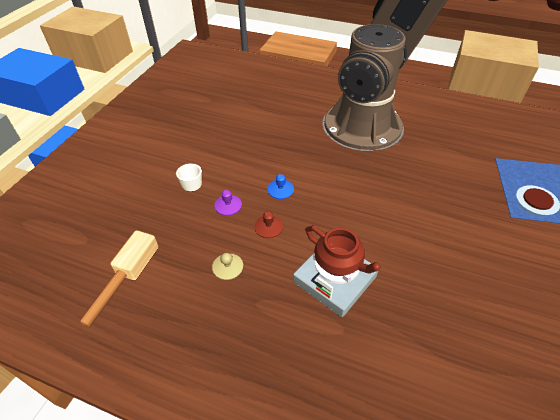

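```bash
python3 - <<'E'
from h import *
from scipy.optimize import least_squares
def circ(p,r=None):
    c0=p[:,:2].mean(0)
    if r: 
        s=least_squares(lambda c:np.hypot(*(p[:,:2]-c).T)-r,c0,loss='soft_l1',f_scale=.001); return s.x,r
    s=least_squares(lambda c:np.hypot(*(p[:,:2]-c[:2]).T)-c[2],[*c0,.03],loss='soft_l1',f_scale=.001); return s.x[:2],s.x[2]
for n in ['top','scene']:
    f=eyes.grab_frame(n)
    for o in outline_of('lid_knob',f):
        P,u,v=pts(f,o['region']); c=np.median(f['color'][v,u],0)
        if c[0]<1.7*c[2]: continue
        k=P[(P[:,2]>.05)]; print(n,'knobtop n',len(k),k.mean(0).round(4),(k.min(0)+k.max(0))[:2]/2, k[:,2].min(),k[:,2].max())
        b=P[(P[:,2]>.004)]; print(' bbox mid',((b.min(0)+b.max(0))/2).round(4))
    for o in outline_of('pot_mouth',f)[:1]:
        P,u,v=pts(f,o['region'])
        k=P[(P[:,2]>.136)]; print(n,'rim n',len(k),k.mean(0).round(4),((k.min(0)+k.max(0))/2).round(4),(np.ptp(k,axis=0)).round(4),circ(k,.030),circ(k),np.median(k[:,2]))
        lo=P[P[:,2]>.07]; print(' pot bbox',lo.min(0).round(3),lo.max(0).round(3))
E
```

```text
top knobtop n 83 [ 0.4824 -0.1137  0.0544] [ 0.48315876 -0.11405028] 0.05037864324406649 0.0627063402454695
 bbox mid [ 0.4844 -0.114   0.0339]
top knobtop n 1891 [0.5629 0.0728 0.1122] [0.56289947 0.07299719] 0.06260326519234471 0.14736319272444276
 bbox mid [0.5698 0.073  0.0906]
scene knobtop n 56 [ 0.4846 -0.1112  0.053 ] [ 0.48393117 -0.11164405] 0.05033230225329888 0.056123841066566316
 bbox mid [ 0.4827 -0.1121  0.0318]
scene rim n 315 [0.5666 0.0768 0.1398] [0.5638 0.0971 0.1398] [0.0667 0.1109 0.0076] (array([0.5653916 , 0.07449611]), 0.03) (array([0.56539022, 0.07449463]), np.float64(0.030020175293224635)) 0.14013143195937572
 pot bbox [ 0.519 -0.007  0.07 ] [0.628 0.155 0.144]
```

The reddish-brown lid is at top-view pixel (304,223), which is about (0.4835, -0.113) m. The pot mouth is at (219,182), about (0.565, 0.0745) m, with its handle pointing towards the lid. I'll move to hover above the lid first.

Request:
apply_moves([
  [1, 0.0244, 0.0293, 0, 0],
  [1, 0.0244, 0.0293, 0, 0],
  [1, 0.0244, 0.0293, 0, 0],
  [1, 0.0244, 0.0293, 0, 0],
  [1, 0.0244, 0.0293, 0, 0],
  [1, 0.0244, 0.0293, 0, 0],
  [1, 0.0244, 0.0293, 0, 0],
  [1, 0.0244, 0.0293, 0, 0],
  [1, 0.0244, 0.0293, 0, 0],
  [1, 0.0244, 0.0293, 0, 0],
], newtons=15)

```text
t: 2.33
eef_pos: [0.3756, 0.2521, 0.2269]
ee_rot: [-3.141, -0.0, -0.407]
force: [1.7, 0.4, 0.9]
width: 0.0878
```

Request:
apply_moves([
  [1, 0.0244, 0.0293, 0, 0],
  [1, 0.0244, 0.0293, 0, 0],
  [1, 0.0244, 0.0293, 0, 0],
  [1, 0.0244, 0.0293, 0, 0],
  [1, 0.0244, 0.0293, 0, 0],
  [1, 0.0244, 0.0293, 0, 0],
  [1, 0.0244, 0.0293, 0, 0],
  [1, 0.0244, 0.0293, 0, 0],
  [1, 0.0244, 0.0293, 0, 0],
  [1, 0.0244, 0.0293, 0, 0],
  [1, 0, 0, 0, 0.12],
  [1, 0, 0, 0, 0.12],
])

```text
t: 3.33
eef_pos: [0.4833, -0.1143, 0.2262]
ee_rot: [3.141, 0.0, -0.657]
force: [-0.2, -0.5, -0.1]
width: 0.088
```

Request:
apply_moves([
  [1, 0, 0, 0, 0.12],
  [1, 0, 0, 0, 0.12],
  [1, 0, 0, 0, 0.12],
  [1, 0, 0, 0, 0.12],
  [1, 0, 0, 0, 0.12],
  [1, 0, 0, 0, 0.12],
  [1, 0, 0, 0, 0.12],
  [1, 0, 0, 0, 0.12],
  [1, 0, 0, 0, 0.12],
  [1, 0, 0, 0, 0.12],
  [1, 0, 0, 0, 0.12],
  [1, 0, 0, 0, 0.1],
])

```text
t: 4.33
eef_pos: [0.4833, -0.1119, 0.2267]
ee_rot: [-3.141, 0.0, -2.074]
force: [-0.1, -0.4, 0.1]
width: 0.0875
```

```bash
python3 - <<'E'
from h import *
s=arm.get_state(); print(s['t'],s['eef_pos'].round(4),s['ee_rot'].round(3),s['q'].round(2),s['force'].round(2))
f=eyes.grab_frame('wrist'); save(f,'w1')
for l in ['lid_knob','pot_mouth']:
  for o in outline_of(l,f):
    P,u,v=pts(f,o['region']); c=np.median(f['color'][v,u],0)
    k=P[(P[:,2]>.05)] if l=='lid_knob' else P[P[:,2]>.137]
    if len(k)==0: k=P
    print(l,o['score'],o['extent'],c,len(k),k.mean(0).round(4),((k.min(0)+k.max(0))/2).round(4),np.ptp(k,axis=0).round(4))
    b=P[P[:,2]>.004]; print((b.min(0)+b.max(0))/2,np.ptp(b,axis=0))
E
```

```text
4.3333 [ 0.4833 -0.1119  0.2267] [-3.141  0.    -2.074] [ 0.17  0.06 -0.37  0.   -1.14 -0.67] [-0.09 -0.41  0.11]
lid_knob 0.95 [234.5, 51.8, 292.3, 116.1] [189.  85. 223.] 454 [ 0.4523 -0.232   0.0547] [ 0.4525 -0.2325  0.0545] [0.0232 0.0231 0.0079]
[ 0.45228619 -0.23232247  0.034626  ] [0.06731668 0.06713823 0.04755613]
lid_knob 0.85 [340.7, 92.5, 403.4, 151.6] [ 47. 133. 243.] 409 [ 0.356  -0.1312  0.0545] [ 0.3552 -0.1305  0.0541] [0.0235 0.0234 0.0082]
[ 0.35505512 -0.1307171   0.03383957] [0.06772485 0.06658232 0.04863262]
lid_knob 0.61 [265.3, 158.7, 312.1, 212.9] [174.  77.  51.] 326 [ 0.4809 -0.1132  0.0546] [ 0.4812 -0.1123  0.0541] [0.023  0.0234 0.0078]
[ 0.48154756 -0.1128851   0.034352  ] [0.06610141 0.06581649 0.04730805]
pot_mouth 0.64 [250.9, 321.2, 334.4, 358.6] [143. 129. 129.] 1611 [0.5459 0.0347 0.0915] [0.5698 0.0393 0.0874] [0.1084 0.092  0.0935]
[0.56975493 0.03930894 0.08737506] [0.10835328 0.09202102 0.09354107]
```

View pics/w1.png

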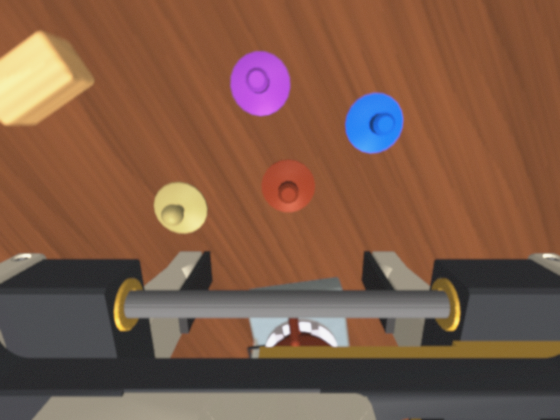

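The wrist view shows the reddish-brown lid at (288,186), with the jaws straddling it. That fixes the lid at about (0.482, -0.1127). Next I'll descend.

Request:
apply_moves([
  [1, 0.001, 0.001, 0.02, 0],
  [1, 0, 0, 0.03, 0],
  [1, 0, 0, 0.03, 0],
  [1, 0, 0, 0.03, 0],
  [1, 0, 0, 0.03, 0],
  [1, 0, 0, 0.02, 0],
  [1, 0, 0, 0.015, 0],
  [1, 0, 0, 0.01, 0],
  [1, 0, 0, 0.01, 0],
  [1, 0, 0, 0.005, 0],
  [1, 0, 0, 0, 0],
  [1, 0, 0, 0, 0],
])

```text
t: 5.48
eef_pos: [0.4821, -0.1123, 0.0267]
ee_rot: [3.142, -0.0, -2.066]
force: [-0.4, -0.3, -0.9]
width: 0.0878
```

```bash
python3 - <<'E'
from h import *
s=arm.get_state(); print(s['t'],s['eef_pos'].round(4),s['ee_rot'].round(3),s['force'].round(2))
f=eyes.grab_frame('wrist'); save(f,'w2')
f=eyes.grab_frame('scene'); save(f,'s2')
cv2.imwrite('pics/s2c.png',cv2.resize(cv2.cvtColor(f['color'][130:330,180:400],cv2.COLOR_RGB2BGR),None,fx=3,fy=3))
E
```

```text
5.4833 [ 0.4821 -0.1123  0.0267] [ 3.142 -0.    -2.066] [-0.4  -0.35 -0.9 ]
```

View pics/w2.png

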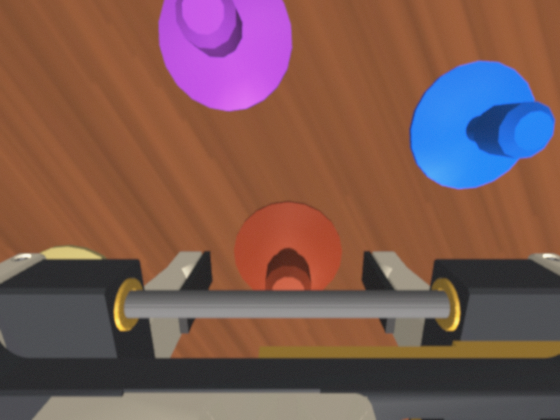

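View pics/s2c.png

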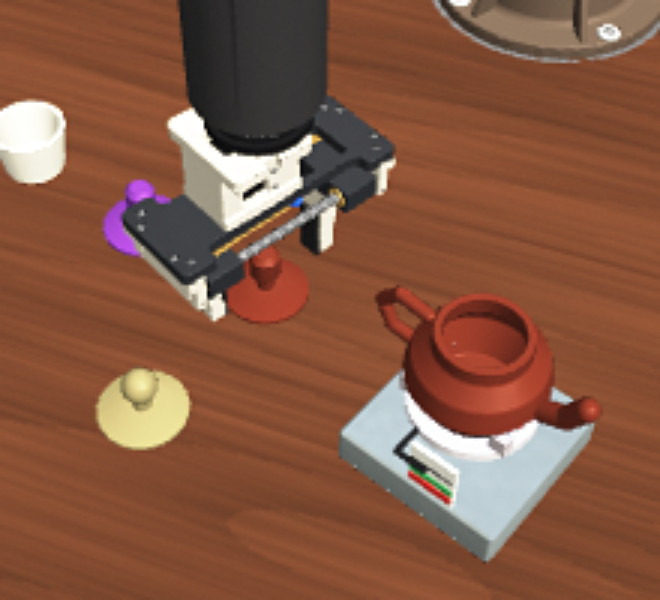

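The knob at (288,285) sits centred between the jaws, and the body is clear of the pot's handle. I'll close gently.

Request:
apply_moves([
  [1, 0, 0, 0.002, 0],
  [0, 0, 0, 0, 0],
  [-0.3, 0, 0, 0, 0],
  [-0.4, 0, 0, 0, 0],
  [-0.5, 0, 0, 0, 0],
  [-0.6, 0, 0, 0, 0],
  [-0.8, 0, 0, 0, 0],
  [-1, 0, 0, 0, 0],
  [-1, 0, 0, 0, 0],
  [-1, 0, 0, 0, 0],
  [-1, 0, 0, 0, 0],
  [-1, 0, 0, 0, 0],
], newtons=25)

```text
t: 6.58
eef_pos: [0.4819, -0.1123, 0.0245]
ee_rot: [3.142, -0.0, -2.068]
force: [0.3, 0.7, -0.5]
width: 0.0232
```

Request:
apply_moves([
  [-1, 0, 0, -0.005, 0],
  [-1, 0, 0, -0.01, 0],
  [-1, 0, 0, -0.015, 0],
  [-1, 0, 0, -0.02, 0],
  [-1, 0, 0, -0.025, 0],
  [-1, 0, 0, -0.025, 0],
  [-1, 0, 0, -0.025, 0],
  [-1, 0, 0, -0.025, 0],
  [-1, 0, 0, -0.015, 0],
  [-1, 0, 0, -0.01, 0],
  [-1, 0, 0, 0, 0],
  [-1, 0, 0, 0, 0],
])

```text
t: 7.58
eef_pos: [0.4816, -0.1121, 0.1993]
ee_rot: [3.141, 0.0, -2.068]
force: [-0.2, 0.3, -2.2]
width: 0.0233
```

```bash
python3 - <<'E'
from h import *
s=arm.get_state(); print(s['t'],s['eef_pos'].round(4),s['ee_rot'].round(3),s['force'].round(2),s['width'])
f=eyes.grab_frame('scene'); save(f,'s3')
cv2.imwrite('pics/s3c.png',cv2.resize(cv2.cvtColor(f['color'][130:330,180:400],cv2.COLOR_RGB2BGR),None,fx=3,fy=3))
f=eyes.grab_frame('wrist'); save(f,'w3')
for o in outline_of('pot_mouth',f):
    P,u,v=pts(f,o['region']);print('w',o['score'],o['extent'],P.min(0),P.max(0))
f=eyes.grab_frame('top'); 
from scipy.optimize import least_squares
o=outline_of('pot_mouth',f)[0]
P,u,v=pts(f,o['region']); print(o['score'],o['extent'])
k=P[(P[:,2]>.136)&(P[:,2]<.15)]
c=least_squares(lambda c:np.hypot(*(k[:,:2]-c[:2]).T)-c[2],[*np.median(k[:,:2],0),.03],loss='soft_l1',f_scale=.001).x
print('rim top',c,len(k),np.median(k[:,2]),k.min(0),k.max(0))
r=np.hypot(*(k[:,:2]-c[:2]).T);k=k[r<.036];print(k.mean(0),(k.min(0)+k.max(0))/2,np.ptp(k,axis=0))
E
```

```text
7.5833 [ 0.4816 -0.1121  0.1993] [ 3.141  0.    -2.068] [-0.15  0.32 -2.17] 0.023344395153770833
w 0.81 [271.8, 333.6, 320.6, 347.8] [ 0.52347628 -0.00716466  0.04021931] [0.5730895  0.05681593 0.12142997]
0.74 [178.6, 158.9, 235.6, 173.8]
rim top [-320.05108618  -19.50874722  321.24167987] 51 0.14061418188453323 [0.58420703 0.05892077 0.13614886] [0.59556471 0.15133459 0.14636628]<stdin>:15: RuntimeWarning: Mean of empty slice.
  ret = um.true_divide(
Traceback (most recent call last):
ValueError: zero-size array to reduction operation minimum which has no identity
```

View pics/w3.png

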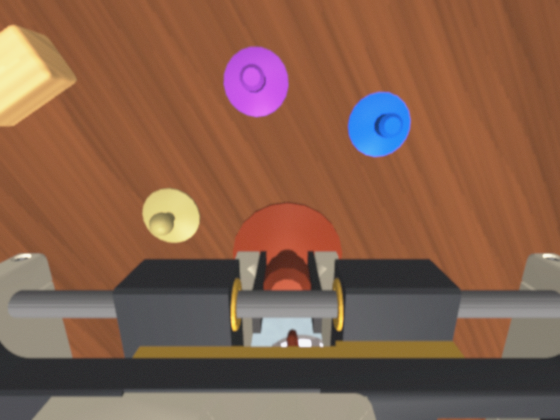

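View pics/s3c.png

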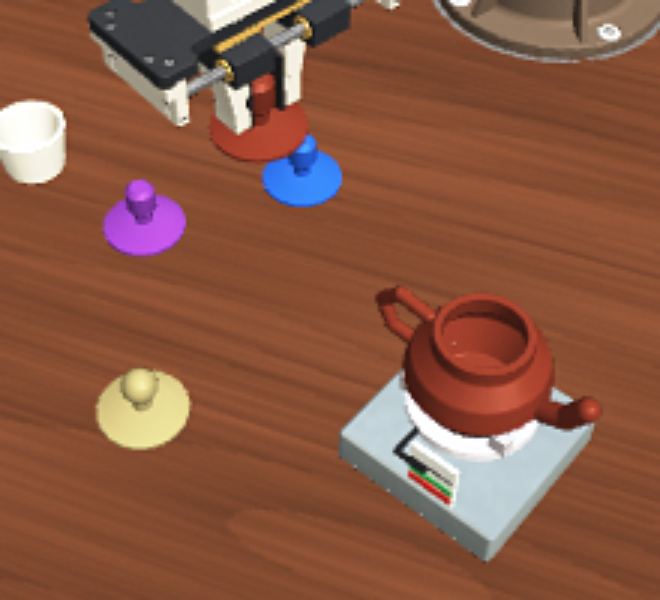

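The lid is held upright at wrist-view (288,240), and its old spot in the scene view is empty. I'll refine the mouth centre and check the lid's offset in the grip.

```bash
cat > fit.py <<'E'
from h import *
from scipy.optimize import least_squares
def proj(f,X):
    E=np.linalg.inv(f['extrinsics']); c=X@E[:3,:3].T+E[:3,3]; K=f['camera_matrix']
    return np.c_[K[0,0]*c[:,0]/-c[:,2]+K[0,2], K[1,1]*-c[:,1]/-c[:,2]+K[1,2]]
def ring(x,y,z,r,n=90):
    a=np.linspace(0,2*np.pi,n,endpoint=False); return np.c_[x+r*np.cos(a),y+r*np.sin(a),np.full(n,z)]
E
python3 - <<'E'
from fit import *
s=arm.get_state(); T=s['eef_pos']
f=eyes.grab_frame('scene')
for l in ['pot_mouth','lid_knob']:
  for o in outline_of(l,f):
    P,u,v=pts(f,o['region']); c=np.median(f['color'][v,u],0)
    if c[0]<1.7*c[2]: continue
    if l=='lid_knob':
        # flange band fit
        print('lid',o['score'],P.min(0),P.max(0)); continue
    k=P[(P[:,2]>.1375)&(P[:,2]<.146)&(np.hypot(P[:,0]-.565,P[:,1]-.0745)<.04)]
    for r in(.030,None):
        g=least_squares(lambda c:np.hypot(*(k[:,:2]-c[:2]).T)-(r or c[2]),[.565,.0745,.03],loss='soft_l1',f_scale=.001).x
        print('pot scene',g,len(k),np.median(k[:,2]))
X=ring(.5654,.0745,.142,.033); img=cv2.cvtColor(f['color'],cv2.COLOR_RGB2BGR)
big=cv2.resize(img,None,fx=6,fy=6,interpolation=cv2.INTER_CUBIC)
for r,col in((.033,(0,255,0)),(.027,(255,255,0))):
    p=((proj(f,ring(.5654,.0745,.142,r))+.5)*6).astype(int); cv2.polylines(big,[p],True,col,1)
a=proj(f,np.array([[.565,.0745,.142]]))[0]*6
x,y=int(a[0]),int(a[1]); cs=big[y-240:y+240,x-280:x+280]
ft=eyes.grab_frame('top')  # calibration only; colour from first picture
img=cv2.imread('pics/top0.png'); big=cv2.resize(img,None,fx=8,fy=8,interpolation=cv2.INTER_CUBIC)
for r,col in((.033,(0,255,0)),(.027,(255,255,0))):
    p=((proj(ft,ring(.5654,.0745,.142,r))+.5)*8).astype(int); cv2.polylines(big,[p],True,col,1)
a=proj(ft,np.array([[.565,.0745,.142]]))[0]*8
x,y=int(a[0]),int(a[1]); ct=big[y-240:y+240,x-280:x+280]
cv2.imwrite('pics/fs.png',cs); cv2.imwrite('pics/ft.png',ct)
w=eyes.grab_frame('wrist')
for o in outline_of('lid_knob',w):
    P,u,v=pts(w,o['region']); c=np.median(w['color'][v,u],0)
    if c[0]<1.7*c[2]: continue
    ys=s['ee_rot'][2]; R=np.array([[np.cos(ys),np.sin(ys),0],[np.sin(ys),-np.cos(ys),0],[0,0,-1]])
    Q=(P-T)@R; print('lid tool',o['extent'],Q.min(0).round(4),Q.max(0).round(4))
    # flange outer edge in the tool frame
    k=Q[(Q[:,2]>.005)&(Q[:,2]<.03)]; 
    i=np.arange(-.03,.031,.006)
    for a,b in zip(i[:-1],i[1:]):
        m=k[(k[:,1]>=a)&(k[:,1]<b)]
        if len(m): print(round(a+.003,3), m[:,0].max().round(4), end='; ')
E
```

```text
pot scene [0.5652667  0.07412671 0.03      ] 271 0.14026469796828767
pot scene [0.56528115 0.07414346 0.02982114] 271 0.14026469796828767
lid 0.94 [ 0.34139743 -0.17100161 -0.00148109] [ 0.51541866 -0.07869711  0.22805467]
lid tool [235.6, 202.7, 340.9, 289.7] [-0.0569 -0.0644 -0.0334] [0.0344 0.0338 0.1982]
-0.027 0.0237; -0.021 0.029; -0.015 0.0318; -0.009 0.0333; -0.003 0.0342; 0.003 0.0344; 0.009 0.0334; 0.015 0.0319; 0.021 0.0289; 0.027 0.0239;
```

View pics/fs.png

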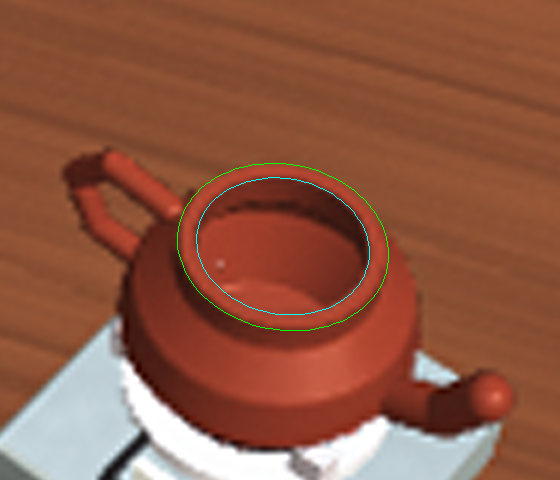

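View pics/ft.png

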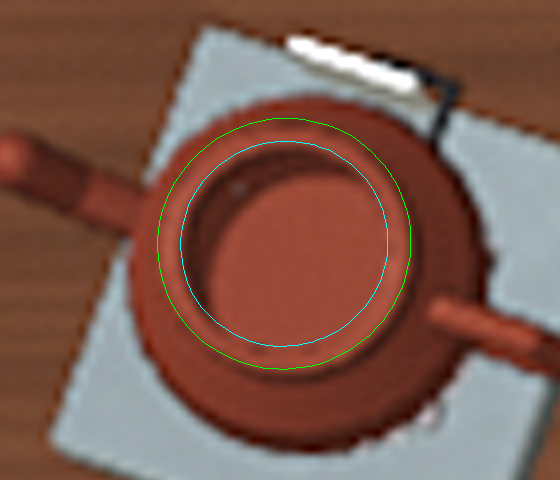

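The overlays put the rim centre at about (0.564, 0.0743). Its outline matches within 1 mm at scene (335,240) and top (219,182). The lid is centred in the grip, with its flange edge at +34 mm. I'll move over the mouth at the current height.

Request:
apply_moves([
  [-1, -0.01, 0.001, 0, 0],
  [-1, -0.02, 0.0015, 0, 0],
  [-1, -0.025, 0.002, 0, 0],
  [-1, -0.03, 0.002, 0, 0],
  [-1, -0.03, 0.002, 0, 0],
  [-1, -0.03, 0.002, 0, 0],
  [-1, -0.025, 0.002, 0, 0],
  [-1, -0.02, 0.002, 0, 0],
  [-1, -0.01, 0.001, 0, 0],
  [-1, -0.003, 0.001, 0, 0],
  [-1, 0, 0, 0, 0],
  [-1, 0, 0, 0, 0],
])

```text
t: 9.13
eef_pos: [0.5637, 0.0736, 0.1994]
ee_rot: [3.141, -0.0, -2.068]
force: [0.1, -0.3, -0.5]
width: 0.0234
```

```bash
cat > chk.py <<'E'
from fit import *
import sys
s=arm.get_state(); T=s['eef_pos']; print(s['t'],T.round(4),s['ee_rot'].round(3),s['force'].round(2),s['moment'].round(2),s['width'])
f=eyes.grab_frame('scene'); n=sys.argv[1]
img=cv2.cvtColor(f['color'],cv2.COLOR_RGB2BGR)
big=cv2.resize(img,None,fx=6,fy=6,interpolation=cv2.INTER_CUBIC)
mz=.142-float(sys.argv[2])
lb=T[2]-.0245
def dr(x,y,z,r,col):
    p=((proj(f,ring(x,y,z,r))+.5)*6).astype(int); cv2.polylines(big,[p],True,col,1)
dr(.564,.0743,mz,.033,(0,255,0)); dr(T[0],T[1],lb+.009,.034,(255,255,0)); dr(T[0],T[1],T[2]+.0305,.012,(255,255,0))
a=proj(f,np.array([[.565,.0745,.12]]))[0]*6
x,y=int(a[0]),int(a[1]); cv2.imwrite('pics/'+n+'.png',big[y-300:y+300,x-330:x+330])
E
python3 chk.py c4 0
```

```text
9.1333 [0.5637 0.0736 0.1994] [ 3.141 -0.    -2.068] [ 0.08 -0.31 -0.55] [ 0.   -0.08 -0.02] 0.023403914447640763
```

View pics/c4.png

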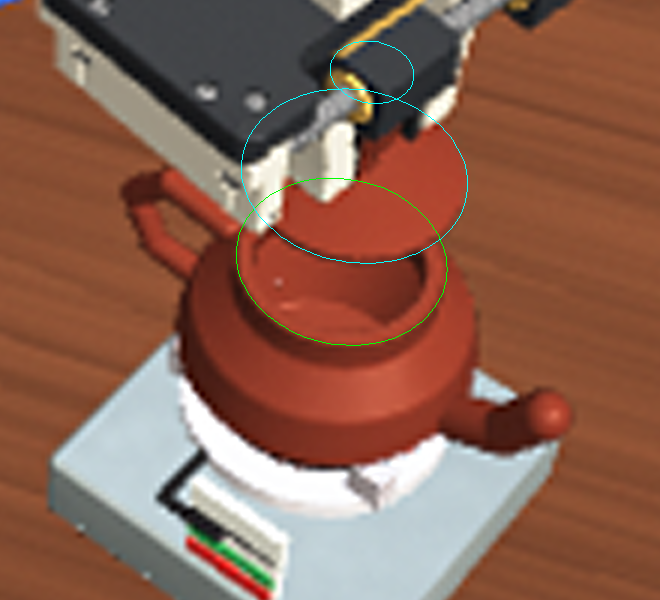

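Lid and rim line up: the cyan flange circle and the green rim circle both follow the picture. I'll lower it until the neck is just inside the mouth.

Request:
apply_moves([
  [-1, -0.001, 0, 0.005, 0],
  [-1, 0, 0, 0.007, 0],
  [-1, 0, 0, 0.007, 0],
  [-1, 0, 0, 0.006, 0],
  [-1, 0, 0, 0.005, 0],
  [-1, 0, 0, 0.004, 0],
  [-1, 0, 0, 0.002, 0],
  [-1, 0, 0, 0.001, 0],
  [-1, 0, 0, 0, 0],
  [-1, 0, 0, 0, 0],
])

```text
t: 10.02
eef_pos: [0.5649, 0.075, 0.1627]
ee_rot: [-3.141, 0.0, -2.068]
force: [0.2, -0.2, 0.5]
width: 0.0233
```

```bash
python3 chk.py c5 0
```

```text
10.0167 [0.5649 0.075  0.1627] [-3.141  0.    -2.068] [ 0.17 -0.25  0.48] [ 0.06 -0.1  -0.  ] 0.023289126771491007
```

View pics/c5.png

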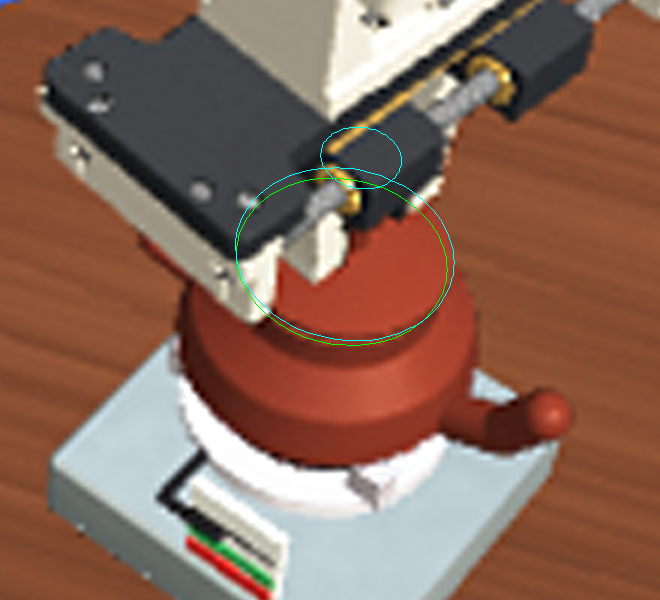

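Request:
apply_moves([
  [-1, 0.0005, 0, 0.001, 0],
  [-1, 0, 0, 0.001, 0],
  [-1, 0, 0, 0.001, 0],
  [-1, 0, 0, 0.001, 0],
  [-1, 0, 0, 0.001, 0],
  [-1, 0, 0, 0.001, 0],
  [-1, 0, 0, 0, 0],
  [-1, 0, 0, 0, 0],
])

```text
t: 10.73
eef_pos: [0.5645, 0.0745, 0.1567]
ee_rot: [-3.141, 0.0, -2.068]
force: [-1.2, 0.6, 2.3]
width: 0.023
```

```bash
python3 chk.py c6 0
```

```text
10.7333 [0.5645 0.0745 0.1567] [-3.141  0.    -2.068] [-1.19  0.62  2.26] [ 0.25  0.46 -0.06] 0.02295178913616625
```

View pics/c6.png

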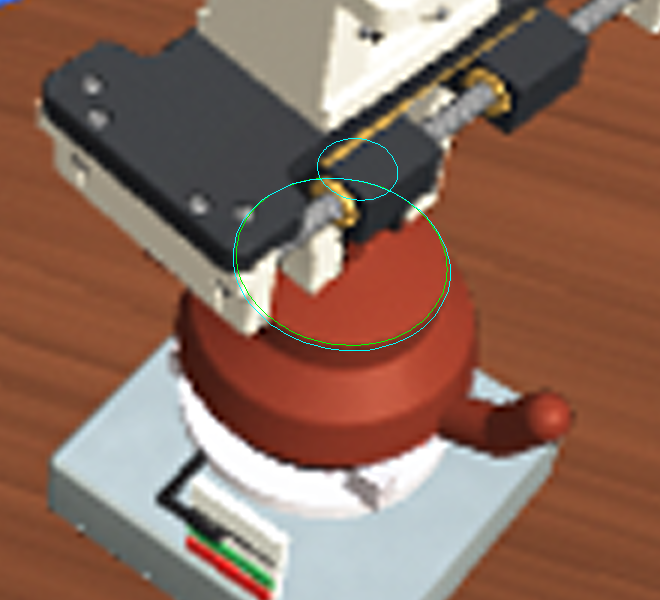

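Contact is at about z 0.157 with the flange flush on the rim. I'll press 7 mm, then check.

Request:
apply_moves([
  [-1, 0, 0, 0.001, 0],
  [-1, 0, 0, 0.001, 0],
  [-1, 0, 0, 0.001, 0],
  [-1, 0, 0, 0.001, 0],
  [-1, 0, 0, 0.001, 0],
  [-1, 0, 0, 0.001, 0],
  [-1, 0, 0, 0.001, 0],
  [-1, 0, 0, 0, 0],
  [-1, 0, 0, 0, 0],
])

```text
t: 11.53
eef_pos: [0.5645, 0.0745, 0.1499]
ee_rot: [-3.141, 0.0, -2.068]
force: [-3.7, 0.9, 5.6]
width: 0.0228
```

```bash
python3 chk.py c7 0.007
```

```text
11.5333 [0.5645 0.0745 0.1499] [-3.141  0.    -2.068] [-3.68  0.9   5.62] [ 0.38  1.15 -0.05] 0.02278526984936736
```

View pics/c7.png

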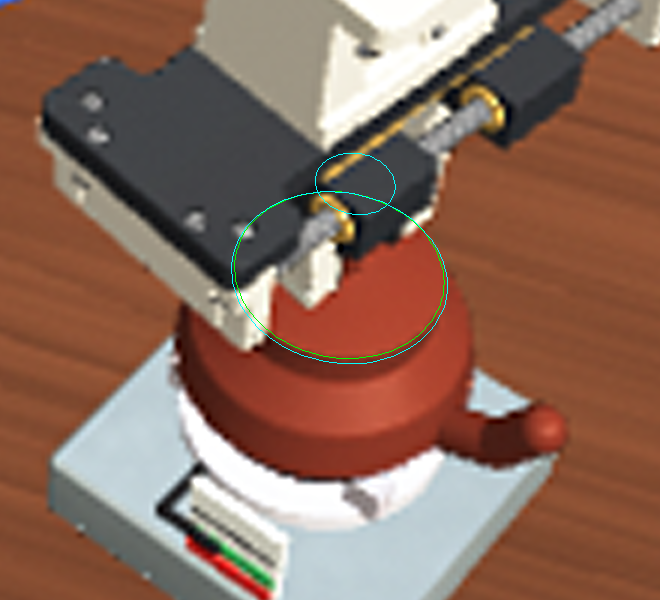

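The platen moves as expected, but there is a side force of Fx = -3.7 N. I'll check how the lid sits before pressing further.

```bash
cat > flat.py <<'E'
from fit import *
s=arm.get_state(); T=s['eef_pos']; print(s['t'],T.round(4),s['force'].round(2),s['moment'].round(2))
f=eyes.grab_frame('scene'); c=f['color'].astype(float)
m=(c[...,0]>1.6*c[...,2])&(c[...,0]>1.5*c[...,1])
P,u,v=pts(f,m); r=np.hypot(P[:,0]-.5645,P[:,1]-.0745); a=np.degrees(np.arctan2(P[:,1]-.0745,P[:,0]-.5645))
for lo in range(-90,150,30):
    k=(a>=lo)&(a<lo+30)&(P[:,2]>.125)
    q=[(round(float(np.median(P[k&(r>x)&(r<x+.005),2])),4),int((k&(r>x)&(r<x+.005)).sum())) if (k&(r>x)&(r<x+.005)).any() else None for x in(.02,.025,.03,.035)]
    e=k&(r>.025)&(P[:,2]>T[2]-.0245+.006); print(lo,q,'rmax',np.sort(r[e])[-3:].round(4) if e.sum()>3 else None)
k=(r>.07)&(r<.1)&(a>20)&(a<120)&(P[:,2]>.06); print('spout top z',np.sort(P[k,2])[-15:].mean())
E
python3 flat.py
```

```text
11.5833 [0.5645 0.0745 0.1499] [-4.06  0.11  6.81] [ 0.36  1.22 -0.02]
-90 [None, None, None, None] rmax None
-60 [(0.1399, 6), (0.1395, 5), None, None] rmax [0.0283 0.0287 0.0462]
-30 [(0.1403, 13), (0.1388, 22), (0.1348, 37), None] rmax [0.034  0.034  0.0341]
0 [(0.1403, 19), (0.1383, 21), (0.1353, 40), None] rmax [0.0347 0.0552 0.0571]
30 [(0.1402, 15), (0.138, 18), (0.1355, 35), None] rmax [0.0341 0.0343 0.0343]
60 [(0.1403, 17), (0.1384, 18), (0.1366, 21), (0.2192, 1)] rmax [0.0428 0.0458 0.0754]
90 [(0.1397, 13), (0.1387, 16), (0.1371, 11), None] rmax [0.048  0.0523 0.0549]
120 [(0.1396, 6), (0.1381, 9), (0.137, 7), None] rmax [0.0331 0.034  0.0551]
spout top z 0.1291755044346589
```

The lid is level and concentric, with the flange radius at 34 mm in every direction. I'll relieve the side load slightly and continue to 12 mm.

Request:
apply_moves([
  [-1, 0.0003, 0.0006, 0, 0],
  [-1, 0, 0, 0.001, 0],
  [-1, 0, 0, 0.001, 0],
  [-1, 0, 0, 0, 0],
])

```text
t: 11.97
eef_pos: [0.5645, 0.0746, 0.1482]
ee_rot: [-3.14, 0.001, -2.067]
force: [-2.3, 0.5, 7.1]
width: 0.023
```

```bash
python3 flat.py
```

```text
11.9667 [0.5645 0.0746 0.1482] [-2.3   0.47  7.06] [0.12 0.71 0.  ]
-90 [None, None, None, None] rmax None
-60 [(0.1387, 8), (0.1376, 3), None, None] rmax [0.028  0.0453 0.046 ]
-30 [(0.139, 17), (0.1367, 23), (0.1336, 32), None] rmax [0.034  0.0343 0.0343]
0 [(0.1387, 17), (0.1365, 22), (0.1334, 37), None] rmax [0.0531 0.0579 0.0602]
30 [(0.1384, 17), (0.137, 20), (0.1345, 32), None] rmax [0.034  0.0342 0.0343]
60 [(0.1386, 16), (0.1366, 18), (0.1356, 16), (0.2176, 1)] rmax [0.0332 0.0334 0.0363]
90 [(0.1381, 14), (0.1369, 13), (0.1346, 12), None] rmax [0.0454 0.0513 0.059 ]
120 [(0.138, 6), (0.1363, 10), (0.135, 7), None] rmax [0.0329 0.0332 0.0507]
spout top z 0.12743998120013972
```

Request:
apply_moves([
  [-1, 0.0003, 0.0006, 0.001, 0],
  [-1, 0, 0, 0.001, 0],
  [-1, 0, 0, 0.001, 0],
  [-1, 0, 0, 0, 0],
  [-1, 0, 0, 0, 0],
])

```text
t: 12.43
eef_pos: [0.5645, 0.0746, 0.1459]
ee_rot: [-3.139, 0.002, -2.067]
force: [-2.0, -0.7, 9.3]
width: 0.0232
```

```bash
python3 flat.py; python3 chk.py c8 0.012
```

```text
12.4333 [0.5645 0.0746 0.1459] [-1.99 -0.75  9.26] [-0.14  0.36  0.01]
-90 [None, None, None, None] rmax None
-60 [(0.1366, 7), (0.1354, 5), None, None] rmax [0.0276 0.0284 0.0457]
-30 [(0.1361, 15), (0.135, 22), (0.1313, 26), None] rmax [0.0337 0.0339 0.0343]
0 [(0.1361, 20), (0.1346, 19), (0.1324, 30), (0.1336, 2)] rmax [0.0351 0.056  0.0574]
30 [(0.1368, 18), (0.1347, 20), (0.1323, 26), (0.1344, 1)] rmax [0.034  0.0345 0.035 ]
60 [(0.1358, 14), (0.134, 17), (0.1325, 17), None] rmax [0.0336 0.0339 0.0422]
90 [(0.1364, 16), (0.1348, 14), (0.1326, 13), None] rmax [0.0536 0.0904 0.0918]
120 [(0.1354, 6), (0.1348, 9), (0.1325, 7), None] rmax [0.0327 0.0327 0.0538]
spout top z 0.172938934788914
12.4833 [0.5645 0.0746 0.1459] [-3.139e+00  2.000e-03 -2.067e+00] [-0.61 -0.9   9.67] [-0.16  0.36 -0.02] 0.02345471395644928
```

View pics/c8.png

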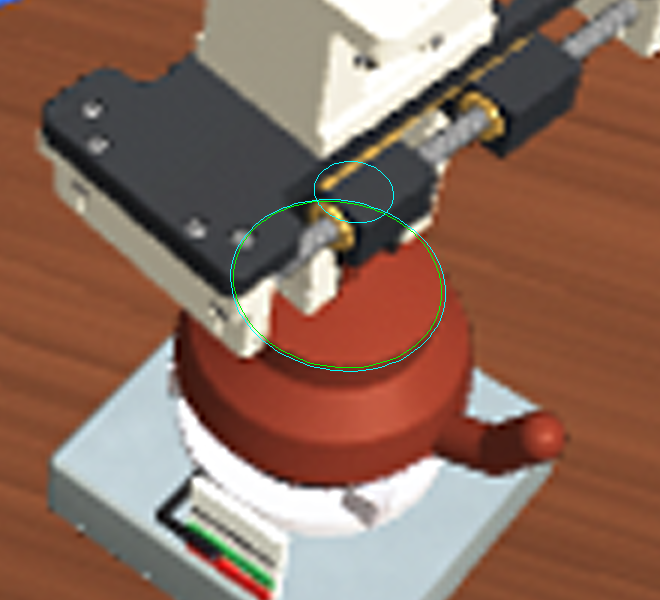

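```bash
python3 - <<'E'
from h import *
f=eyes.grab_frame('scene'); a=cv2.cvtColor(f['color'],cv2.COLOR_RGB2BGR)
b=cv2.imread('pics/scene0.png')
K=[cv2.resize(i[262:306,302:338],None,fx=10,fy=10,interpolation=cv2.INTER_NEAREST) for i in(b,a)]
cv2.imwrite('pics/z8.png',np.hstack(K))
P,u,v=pts(f,np.ones(f['z_map'].shape,bool)); c=f['color'][v,u].astype(int)
w=(u>300)&(u<340)&(v>262)&(v<306)
for n,m in(('green',(c[:,1]>1.4*c[:,0])&(c[:,1]>1.3*c[:,2])),('red',(c[:,0]>150)&(c[:,1]<70)&(c[:,2]<70)),('black',c.max(1)<50)):
    k=P[w&m]; print(n,len(k),k.min(0).round(4),k.max(0).round(4),np.median(k,0).round(4))
    for z in np.sort(k[:,0].round(3))[:0]: pass
E
```

```text
green 31 [0.6218 0.0485 0.051 ] [0.633  0.0802 0.0594] [0.6278 0.0664 0.0567]
red 63 [0.5987 0.0512 0.0401] [0.6324 0.0857 0.1156] [0.6062 0.0709 0.1076]
black 20 [0.6114 0.0378 0.0549] [0.6294 0.0584 0.0585] [0.6245 0.0455 0.0572]
```

View pics/z8.png

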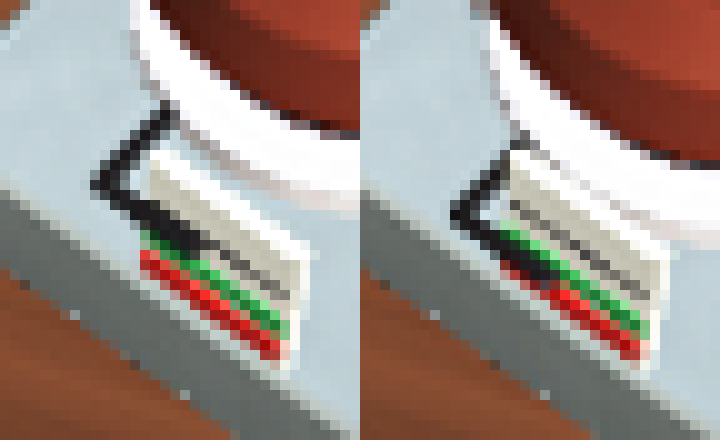

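Three readings agree on about 11.6 mm of travel. The TCP has dropped from 0.1575 to 0.1459. The 9.7 N reading plus the lid's weight fits that travel on the spring. The pointer's depth reads z ≈ 0.0567, inside the green band at 0.051–0.059. In the picture the pointer tip at right-panel (530,265) appears lower than the band because it stands in front of the plate. Now I'll hold.

Request:
apply_moves([
  [-1, 0, 0, 0, 0],
  [-1, 0, 0, 0, 0],
  [-1, 0, 0, 0, 0],
  [-1, 0, 0, 0, 0],
  [-1, 0, 0, 0, 0],
  [-1, 0, 0, 0, 0],
  [-1, 0, 0, 0, 0],
  [-1, 0, 0, 0, 0],
  [-1, 0, 0, 0, 0],
  [-1, 0, 0, 0, 0],
  [-1, 0, 0, 0, 0],
  [-1, 0, 0, 0, 0],
])

```text
t: 13.58
eef_pos: [0.5645, 0.0746, 0.1459]
ee_rot: [-3.139, 0.002, -2.067]
force: [-0.9, -1.1, 9.1]
width: 0.0236
```

Request:
apply_moves([
  [-1, 0, 0, 0, 0],
  [-1, 0, 0, 0, 0],
  [-1, 0, 0, 0, 0],
  [-1, 0, 0, 0, 0],
  [-1, 0, 0, 0, 0],
  [-1, 0, 0, 0, 0],
  [-1, 0, 0, 0, 0],
  [-1, 0, 0, 0, 0],
  [-1, 0, 0, 0, 0],
  [-1, 0, 0, 0, 0],
  [-1, 0, 0, 0, 0],
  [-1, 0, 0, 0, 0],
])

```text
t: 14.58
eef_pos: [0.5645, 0.0746, 0.1459]
ee_rot: [-3.139, 0.002, -2.067]
force: [-1.4, -0.0, 8.8]
width: 0.0233
```

Request:
apply_moves([
  [-1, 0, 0, 0, 0],
  [-1, 0, 0, 0, 0],
  [-1, 0, 0, 0, 0],
  [-1, 0, 0, 0, 0],
  [-1, 0, 0, 0, 0],
  [-1, 0, 0, 0, 0],
  [-1, 0, 0, 0, 0],
  [-1, 0, 0, 0, 0],
  [-1, 0, 0, 0, 0],
  [-1, 0, 0, 0, 0],
  [-1, 0, 0, 0, 0],
  [-1, 0, 0, 0, 0],
])

```text
t: 15.58
eef_pos: [0.5645, 0.0746, 0.1459]
ee_rot: [-3.139, 0.002, -2.067]
force: [-1.1, -1.3, 9.1]
width: 0.0233
```

```bash
python3 chk.py c9 0.0117; python3 flat.py; python3 - <<'E'
from h import *
f=eyes.grab_frame('scene'); P,u,v=pts(f,np.ones(f['z_map'].shape,bool)); c=f['color'][v,u].astype(int)
w=(u>300)&(u<340)&(v>262)&(v<306)
k=P[w&(c.max(1)<50)]; print(np.median(k,0)); save(f,'s9')
E
```

```text
15.5833 [0.5645 0.0746 0.1459] [-3.139e+00  2.000e-03 -2.067e+00] [-1.09 -1.26  9.05] [-0.19  0.32  0.03] 0.02334751627396237
15.6333 [0.5645 0.0746 0.1459] [-1.75 -0.85  9.52] [-0.15  0.34  0.03]
-90 [None, None, None, None] rmax None
-60 [(0.1357, 9), (0.135, 3), None, None] rmax None
-30 [(0.1356, 11), (0.1347, 21), (0.132, 28), None] rmax [0.0344 0.0344 0.0346]
0 [(0.1359, 20), (0.1341, 20), (0.1317, 25), (0.1352, 2)] rmax [0.0356 0.0564 0.0583]
30 [(0.1358, 20), (0.1341, 20), (0.132, 27), None] rmax [0.0335 0.0336 0.0339]
60 [(0.1359, 14), (0.1343, 17), (0.1328, 17), None] rmax [0.0335 0.0336 0.0422]
90 [(0.1362, 15), (0.1339, 14), (0.1332, 15), None] rmax [0.0539 0.0888 0.0905]
120 [(0.1373, 5), (0.1343, 9), (0.134, 6), None] rmax [0.0333 0.0344 0.0543]
spout top z 0.1733421264692348
[0.62478941 0.04579692 0.05745888]
```

View pics/c9.png

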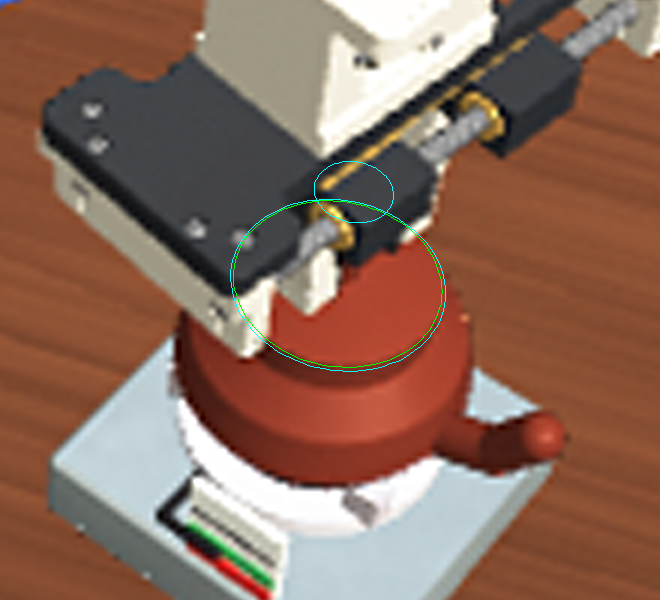

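The picture is unchanged after a 3 s hold: lid level, flange on the rim, pot down with the pointer steady. I'll hand in while still pressing.

```bash
python3 -c "
from station import job; print(job.job_done())"
```

```text
the job is handed in; nothing more can be done
None
```

I gripped the reddish-brown lid by its knob at 25 N, set it into the pot's mouth, and pressed it down about 11.6 mm. I held it there for 3 s and handed the job in at about 16 s, still pressing.

**Last checks:**
- **Force and pose:** the upward force was steady at 9–9.5 N, and the arm did not move during the hold.
- **Lid:** it sat level and centred on the rim to within about 1 mm.
- **Pointer:** its measured height of about 57 mm is inside the green band (51–59 mm). The low-resolution scene picture shows it nearer the green/red edge. I put that down to the viewing angle, because force and arm position both agree with 11.6 mm.
- **Side force:** about 4 N appeared while pressing. Small sideways corrections brought it down to 1–2 N, and it stayed there to the end.
- **Other objects:** the olive lid, cup and mallet were never touched. I did not re-measure their positions at the end.

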